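# Scan the sewing tin's label past the button jar

### The arm

A 6-joint arm with a two-finger parallel gripper is mounted at the origin on the work surface. World frame = base frame: x ahead of the robot, y to its left, z up, the work surface at z = 0. Lengths are in mm, angles in rad, forces in N, time in s.
With the tool pointing down it reaches from about 325 to 900 mm from the base axis. Payload 6.1 kg.
Tool frame: the origin (TCP) lies midway between the tips of the shut fingers; the grasp point (between the pads) lies behind it (env.grasp_offset is the z of the grasp point in the tool frame, in mm); z points along the fingers, y is the line along which they close (so a half turn about z gives the same grasp; the last joint's range is limited). The gripper opens to 87 mm and grips with 3 to 60 N. Pads are 19 mm wide; open, the fingers measure 117 mm over their backs; the gripper's body (75 mm by 190 mm) begins 51 mm behind the grasp point.
Start: joints at [0.987, 0.22, 1.526, -0, 1.395, -0.126], TCP at [276.232, 560.635, 222.538] pointing down, gripper open.
Joint ranges: [-2.98, 2.98], [-0.91, 2.08], [0.09, 2.57], [-1.24, 4.39], [0.2, 2.65], [-2.68, 2.68]. Speed limits (rad/s): [2.57, 2.57, 3.01, 3.14, 3.14, 3.14].

### API

Orientations are given as a unit quaternion [w, x, y, z].
In Python, from workcell import env gives the robot as it stands.
- The arm moves only by the shell command python3 -m pendant 'ROWS' [FORCE]. ROWS is JSON, a list of rows, each an object of numbers: "hand": the finger opening in mm, from 0 to 87; "x", "y", "z": the shift along the tool's x, y, z as a fraction of full scale; "roll": the turn about the tool's z as a fraction of full scale. A call has 1 to 10 rows; each row is the pose to reach, as a shift and turn from the pose commanded when the call began, along the tool's axes at that moment; what a row does not reach only later rows make up. Full scale, the value 1, is 0.12 m for a shift and 45 degrees for a turn. A row lasts 1/12 s, in which the tool goes at most 41.7 mm and 7.16 degrees, less where a joint would pass 70% of its speed; a pose out of reach is approached as far as the arm can. A call with a number of a shift or a turn outside -1 to 1 is refused whole. A call with a gripper value outside its range is refused whole. The fingers move at their own pace and stop on an object; FORCE is the grip in N (left out, the last holds). Time passes only in rows, so rows that repeat a pose let the fingers close. It gives the time, the measured TCP pose, the force, the opening and the grip force at its end, in the units of the state.
- env.get_state(): the state, without advancing time (a new reading comes with each control period).
- env.capture(name): name is "scene" or "top"; returns a dict with "frame" (420x560x3 uint8, blue, green, red), "range_z" (420x560 float32, mm along the optical axis (not along the pixel's ray), 0 where there is no reading), "fovy" (degrees; the focal length in pixels is half the picture's height over the tangent of half this angle, whatever the lens; pixels are square), "cx", "cy" (the principal point, pixels), "dist_coeffs" ([k1, k2, p1, p2, k3] as OpenCV has them; the pictures are not rectified), "camera_from_world" (4x4, takes a point from world to camera coordinates). Camera axes: x right, y up, looking along -z (the intrinsics and any distortion apply to the point x, -y, -z); pixel columns grow to the right and rows downward; lengths in mm; the calibration is good to about 2 mm. A picture is of the moment at which its call begins.
- env.sign_off(): hands the job in; it is judged then, once.
The state is a dict: "clock": time; "qpos": joint angles; "dq": joint speeds; "tau": joint torques, N m; "eef_pos": TCP position; "ee_rot": TCP orientation; "ft_force": force on the tool from outside, world axes, zero at the start; "ft_torque": the same for the moment, N m; "finger_gap": finger opening in mm; "finger_force": force on a finger pad.
Only numpy, scipy, OpenCV 4.12 (cv2) and the standard library are available. Lean on these libraries where they do the work, as an engineer would, in place of code of your own. Each camera call takes 0.05 s, during which the arm holds its last target. There are 200 camera calls.

### The job

Switch the scanner's base station on by turning its rotary handle clockwise fully to the on stop, and slide the button jar sideways along the surface, upright and without lifting it, until no part of it stands in front of the sewing tin's barcode label. Then pick up the stick scanner and hold its nose 5 to 12 cm in front of the label, square to it and pointing at the label's barcode middle, steady for at least a full second; then lay the scanner back right way up on its cork pad, along the pad and wholly on it. Leave the station on, and do not shift the tin or anything else on the surface.

Things in the scene. Friction and masses are not known exactly. Their poses are not given: they have to be found in the camera images.
- station: scanner base station, grey plastic box 110 x 110 x 40 mm high, fixed to the surface, with the black rotary handle on top; it stands to the robot's left or right, the pad on the other side. Origin: centre of the underside; z up; its -x side is the front, where the handle points when off.
- handle (a joint): angle of the rotary handle about the vertical axis through the station's centre: 0 = off (bar points to the station's -x), grows clockwise seen from above, 1.571 = on stop (bar points to the station's +y). Stays where it is left; friction about 0.12 N m.
- handle_axis (a point): point on the handle's turning axis at mid-height of its bar, 59 mm above the surface; axes are the station's
- handle_tip (a point): end of the handle's bar, at its mid-height. The bar is black, 14 mm wide, runs from the axis to 70 mm out, and spans 48 to 70 mm above the surface; round hub of radius 15 mm up to 70 mm.
- pad: cork pad 200 x 70 x 4 mm fixed to the surface, the scanner's resting place. Origin: centre of the underside; x along its length.
- wand: stick scanner 150 mm long: white grip 112 x 30 wide x 26 mm high, black head 36 mm wide on its front 38 mm, glass window at the nose; round key on top. 0.11 kg. Origin: centre of the underside (75 mm from either end); x points out of the nose, z up out of the key side. Starts lying on the pad.
- wand_nose (a point): centre of the scanner's front window: 75 mm ahead of the scanner's origin, 13 mm above its underside. The scanner reads straight along its x axis; axes are the scanner's.
- tin: yellow plastic sewing tin with pressed-on lid, 94 deep (x) x 134 wide (y) x 80 mm high, 0.7 kg, loose. Origin: centre of the underside; its label side is -x and faces roughly to the robot.
- label (a point): middle of the barcode on the white paper label, on the tin's -x face, 45 mm above the surface. The label is 50 mm wide, runs down the face from the lid and folds over the lid's front edge onto its top (seen from above); the barcode part is 50 x 28 mm. Axes are the tin's: the label faces along -x.
- jar: clear round button jar with steel screw-top lid, 64 mm diameter, 75 mm high, about 0.25 kg, loose, standing in front of the label. Origin: centre of the underside.
- egg: wooden darning egg on its round foot, 76 mm diameter at the foot, 60 mm above, 74 mm high; beside the jar, on one side. Origin: centre of the underside.
- thimble: steel thimble, 21 mm diameter, 26 mm high, standing mouth down; beside the jar, on the side away from the egg. Origin: centre of the underside.
- magnet: white ceramic disc magnet, 40 mm diameter, 10 mm high. Origin: centre of the underside.
- tape: black tape-measure case 62 x 66 x 34 mm high. Origin: centre of the underside.
- needlebox: wooden needle box 47 x 77 x 24 mm high. Origin: centre of the underside.
- spool_tall: thread spool standing on end, 42 mm diameter, 65 mm high. Origin: centre of the underside.
- spool_short: thread spool standing on end, 42 mm diameter, 40 mm high. Origin: centre of the underside.
Not all that is in view belongs to the job. Several things have the shape of the pad; the one meant has the colours described above. What is shaped like the jar but pink is not meant.

How it is judged (in metres and radians):
On the way, in this order (a step that is already met when the one before it is completed fails the run):
1. the station's handle is fully on and the jar, upright, is slid clear of the label on either side (value of joint handle above 1.4 rad and (y of jar in the frame of tin above 0.055 m or y of jar in the frame of tin below -0.055 m)), for 0.2 s.
2. the held scanner points at the label from 5 to 12 cm, square to it, steady for 1 s, with the jar clear and the station on (all of step 1 and contact force between the fingers and wand above 0.5 N and x of label in the frame of wand_nose between 0.045 and 0.125 m and y of label in the frame of wand_nose between -0.02 and 0.02 m and z of label in the frame of wand_nose between -0.014 and 0.014 m and angle between the x axis of wand and the x axis of tin, either way round below 0.25 rad and linear speed of wand below 0.02 m/s and angular speed of wand below 0.15 rad/s), for 1 s.
At the end, for the whole second after the job is handed in: The handle is past 1.4 rad (on); the jar stands upright with its centre at least 55 mm to either side of the label's middle line; the scanner lies right way up and at rest on the pad, released, its centre within 32 mm along and 25 mm across of the pad's centre and within 0.3 rad of the pad's length (all of step 1 and angle between jar's own z axis and vertical below 0.1 rad and angle between wand's own z axis and vertical below 0.12 rad and contact force between the fingers and wand below 0.1 N and linear speed of each of wand, jar below 0.02 m/s and angle between the x axis of wand and the x axis of pad, either way round below 0.3 rad and z of wand in the frame of pad below 0.012 m and x of wand in the frame of pad between -0.032 and 0.032 m and y of wand in the frame of pad between -0.025 and 0.025 m); the robot touches nothing.
It fails at once if the jar is lifted (height (world z) of jar above 0.018 m).
It fails at once if the jar is tipped (angle between jar's own z axis and vertical above 0.35 rad).
It fails at once if the sewing tin is shifted by more than 20 mm (distance of tin from where it was at the start of the episode above 0.02 m).
It fails at once if any of the darning egg, thimble, magnet, tape measure, needle box or spools is shifted by more than 20 mm (distance of any of egg, thimble, magnet, tape, needlebox, spool_tall, spool_short from where it was at the start of the episode above 0.02 m).
It also fails if it takes over 70 s, if anything falls off the work surface, if the arm or the gripper's body presses on something with over 40 N, if the wrist force passes 120 N, or if a joint passes its speed limit or range.

## Working session

There is one attempt and no reset: what is moved stays moved. The work goes in short steps, Python scripts to look and compute and a shell command to move; the robot and the scene stay as the last step left them, time stands still between calls to the robot, and variables do not carry over. Pictures are saved under pics/ and viewed, at most 10 in all, crops included, and the job is handed in when it is done.

```bash
ls; mkdir -p pics; cat > h.py <<'E'
import numpy as np,cv2,pickle
from workcell import env
from scipy.spatial.transform import Rotation as R
def cap(n,save=None):
    c=env.capture(n)
    if save: cv2.imwrite(f'pics/{save}.png',c['frame']); pickle.dump(c,open(f'pics/{save}.pkl','wb'))
    return c
def load(s): return pickle.load(open(f'pics/{s}.pkl','rb'))
def K(c):
    h=c['frame'].shape[0]; f=h/2/np.tan(np.radians(c['fovy'])/2)
    return np.array([[f,0,c['cx']],[0,f,c['cy']],[0,0,1.]])
def ray(c,uv):
    uv=np.asarray(uv,float).reshape(-1,1,2)
    n=cv2.undistortPoints(uv,K(c),np.array(c['dist_coeffs'],float)).reshape(-1,2)
    d=np.c_[n[:,0],-n[:,1],-np.ones(len(n))]
    T=np.array(c['camera_from_world']); Rm=T[:3,:3]
    return -Rm.T@T[:3,3], d@Rm
def onz(c,uv,z):
    o,d=ray(c,uv); return o+d*((z-o[2])/d[:,2])[:,None]
def pts(c,uv):  # by range image
    uv=np.asarray(uv).reshape(-1,2); o,d=ray(c,uv)
    r=c['range_z'][uv[:,1].astype(int),uv[:,0].astype(int)]
    return o+d*r[:,None]
def proj(c,P):
    T=np.array(c['camera_from_world']); q=np.atleast_2d(P)@T[:3,:3].T+T[:3,3]
    q=q*[1,-1,-1]
    return cv2.projectPoints(q,np.zeros(3),np.zeros(3),K(c),np.array(c['dist_coeffs'],float))[0].reshape(-1,2)
def tool():
    s=env.get_state(); q=s['ee_rot']; return np.array(s['eef_pos']),R.from_quat([q[1],q[2],q[3],q[0]]).as_matrix()
def goto(P):
    p,M=tool(); return (M.T@(np.asarray(P)-p))/120
E
python3 - <<'E'
from h import *
for n in('scene','top'):
    c=cap(n,n+'0'); print(n,c['fovy'],c['cx'],c['cy'],c['dist_coeffs'],np.round(c['camera_from_world'],2).tolist())
print(env.get_state(),env.grasp_offset)
print(tool()[1].round(3))
E
```

```text
pics
scene 55.866130176066065 279.1761544094366 214.76128196586998 [-0.07630023  0.          0.          0.          0.        ] [[0.76, 0.65, 0.01, -289.3], [-0.38, 0.44, 0.82, 129.39], [0.53, -0.63, 0.58, -1419.88], [0.0, 0.0, 0.0, 1.0]]
top 47.96867655180635 280.6233259519758 208.01225439621786 [-0.07322944  0.          0.          0.          0.        ] [[0.02, -1.0, 0.01, -122.65], [1.0, 0.02, 0.03, -441.56], [-0.03, 0.01, 1.0, -1273.42], [0.0, 0.0, 0.0, 1.0]]
{'clock': 0.1, 'qpos': array([ 9.86890282e-01,  2.21153924e-01,  1.52750965e+00,  3.82060987e-06,
        1.39471995e+00, -1.26098119e-01]), 'dq': array([-0.00093815, -0.00180362, -0.00186105,  0.000258  ,  0.00063645,
        0.00013548]), 'tau': array([ 2.51930411e-03, -4.95940483e+01, -3.88522768e+01,  7.00981007e-02,
        5.14475384e-02, -3.72570275e-05]), 'eef_pos': array([275.92251922, 560.15789404, 221.53568238]), 'ee_rot': array([-3.13010735e-04,  2.26910449e-01,  9.73915215e-01, -8.38950421e-04]), 'ft_force': array([ 0.06808461,  0.72491977, -0.10315655]), 'ft_torque': array([0.02271765, 0.00839762, 0.02061825]), 'finger_force': 0.0, 'finger_gap': 86.93120975220756} -18.700000000000003
[[-0.897  0.442 -0.001]
 [ 0.442  0.897 -0.001]
 [ 0.    -0.002 -1.   ]]
```

View pics/scene0.png

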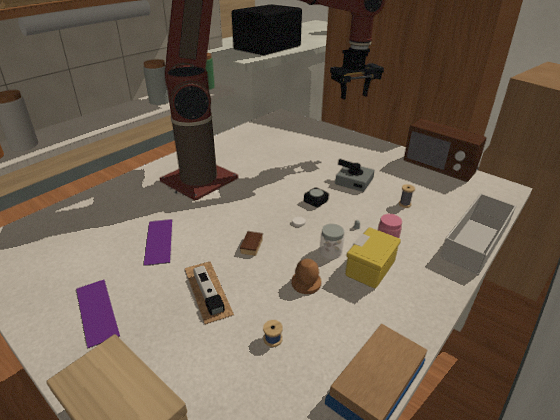

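View pics/top0.png

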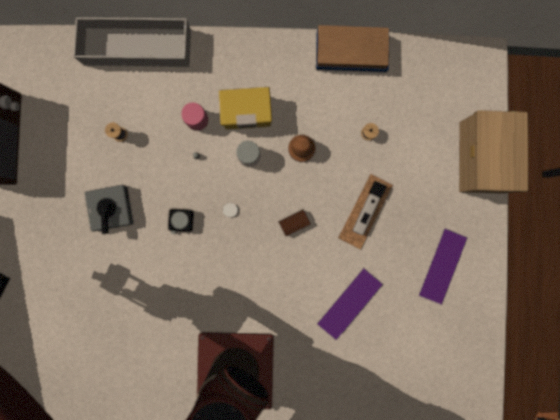

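The scene view shows the cork pad with the wand at (207,290), jar (332,238), tin (373,256), egg (307,276) and station (353,176). In the top view (x up, y left) they are: jar (248,152), tin (246,107), label (246,119), thimble (197,156), egg (302,148), station (108,210) and pad with wand (365,211).

Look-alikes in the top view:
- **Pad:** cork at (365,211), purple at (350,303) and (443,266). I choose cork.
- **Jar:** clear with steel lid at (248,152), pink at (194,116). I choose the steel lid. The tape case at (180,220) also has a round grey disc, but it is not a jar.
- **Station:** grey box at (108,210), against the black tape case at (180,220).

```bash
cat > m.py <<'E'
from h import *
import sys
def cloud(c):
    h,w=c['range_z'].shape; u,v=np.meshgrid(np.arange(w),np.arange(h))
    return pts(c,np.c_[u.ravel(),v.ravel()]).reshape(h,w,3)
if __name__=='__main__':
  for n in sys.argv[1:]:
    c=load(n); P=cloud(c)
    ok=(c['range_z']>0)&(P[...,2]>9)&(P[...,2]<110)&(P[...,0]>250)&(P[...,0]<800)&(abs(P[...,1])<520)
    k,lab,st,_=cv2.connectedComponentsWithStats(ok.astype(np.uint8),connectivity=4)
    for i in range(1,k):
        if st[i,4]<15: continue
        q=P[lab==i]; top=np.percentile(q[:,2],95); t=q[q[:,2]>top-6]
        (cx,cy),(w,h),a=cv2.minAreaRect(t[:,:2].astype(np.float32))
        px=np.argwhere(lab==i).mean(0)[::-1].round()
        print(n,px,'top %.0f'%top,'rect',round(cx),round(cy),round(w),round(h),round(a),'med',np.median(t[:,:2],0).round(), c['frame'][lab==i].mean(0).round())
E
python3 m.py top0 scene0
python3 - <<'E'
from h import *
a=load('scene0')['frame'][140:320,180:420]; b=load('top0')['frame'][85:250,80:410]
a=cv2.resize(a,None,fx=2.2,fy=2.2,interpolation=2); b=cv2.resize(b,None,fx=2.4,fy=2.4,interpolation=2)
im=cv2.resize(np.clip(b.astype(float)*1.6,0,255).astype(np.uint8),None,fx=1,fy=1)
cv2.imwrite('pics/crop_top.png',im)
E
```

```text
top0 [245. 108.] top 84 rect 704 -12 96 132 5 med [704. -12.] [ 61. 124. 151.]
top0 [194. 116.] top 78 rect 684 124 57 57 47 med [683. 125.] [ 88.  81. 142.]
top0 [115. 131.] top 68 rect 637 335 41 37 87 med [637. 336.] [ 66.  94. 120.]
top0 [370. 130.] top 43 rect 658 -349 39 42 20 med [ 658. -348.] [ 77. 112. 144.]
top0 [302. 148.] top 72 rect 608 -165 35 36 48 med [ 609. -163.] [39. 60. 91.]
top0 [248. 154.] top 78 rect 585 -21 58 57 1 med [585. -21.] [101. 112. 116.]
top0 [195. 155.] top 28 rect 581 124 13 7 58 med [581. 122.] [ 86.  96. 101.]
top0 [369. 207.] top 33 rect 452 -349 35 146 64 med [ 452. -351.] [79. 88. 97.]
top0 [108. 208.] top 69 rect 407 353 31 80 88 med [415. 349.] [59. 64. 65.]
top0 [232. 207.] top 14 rect 443 21 17 16 53 med [444.  20.] [157. 172. 182.]
top0 [180. 220.] top 38 rect 406 156 60 55 87 med [405. 156.] [61. 68. 70.]
top0 [294. 223.] top 27 rect 404 -148 46 76 28 med [ 405. -149.] [33. 47. 71.]
scene0 [354. 174.] top 69 rect 404 347 83 33 9 med [413. 344.] [59. 64. 65.]
scene0 [407. 194.] top 65 rect 637 333 39 38 47 med [637. 327.] [63. 79. 91.]
scene0 [316. 196.] top 36 rect 407 156 66 62 89 med [408. 152.] [50. 55. 56.]
scene0 [375. 251.] top 81 rect 700 34 97 235 5 med [706. -19.] [ 65. 120. 146.]
scene0 [299. 220.] top 12 rect 437 23 34 37 40 med [438.  22.] [165. 179. 189.]
scene0 [357. 223.] top 26 rect 581 117 15 9 31 med [582. 117.] [ 92. 102. 104.]
scene0 [332. 239.] top 76 rect 588 -24 59 57 40 med [589. -26.] [106. 117. 122.]
scene0 [251. 242.] top 26 rect 405 -150 47 81 29 med [ 407. -152.] [41. 60. 88.]
scene0 [307. 276.] top 71 rect 611 -167 39 34 75 med [ 613. -170.] [43. 66. 96.]
scene0 [208. 291.] top 31 rect 450 -353 35 151 67 med [ 460. -357.] [76. 83. 88.]
scene0 [273. 330.] top 41 rect 658 -349 41 41 9 med [ 659. -350.] [ 81. 108. 127.]
```

View pics/crop_top.png

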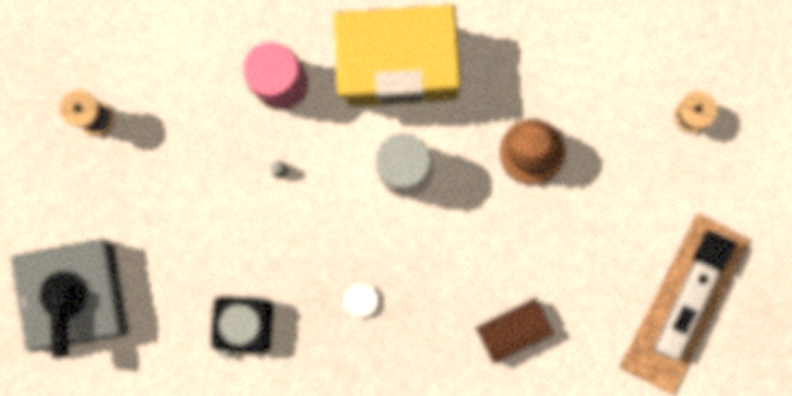

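The crop confirms the choices: cork pad with the white/black wand at (690,310), nose up at (715,248); steel-lid jar at (404,165) in front of the label at (398,83); station at (72,295), its handle pointing down to (60,350).

```bash
cat > m2.py <<'E'
from h import *
from m import cloud
def rect(q):
    (cx,cy),(w,h),a=cv2.minAreaRect(q[:,:2].astype(np.float32)); return [round(float(v),1) for v in (cx,cy,w,h,a)]
import sys
for n in sys.argv[1:]:
    c=load(n); P=cloud(c); f=c['frame'].astype(int); hsv=cv2.cvtColor(c['frame'],cv2.COLOR_BGR2HSV)
    X,Y,Z=P[...,0],P[...,1],P[...,2]
    box=(abs(X-412)<90)&(abs(Y-350)<90)
    m=box&(Z>32)&(Z<50); print(n,'station',rect(P[m]),np.median(Z[m]).round())
    m=box&(Z>60); q=P[m]; print(' handle',rect(q),np.median(q[:,2]).round())
    b=q[np.hypot(*(q[:,:2]-q[q[:,0].argsort()][-40:].mean(0)[:2]).T)>35]; print(' bar med',np.median(b,0).round(1), 'tip',q[q[:,0].argsort()][:10].mean(0).round(1))
    m=(abs(X-452)<110)&(abs(Y+350)<90)&(Z<12)
    # pad: saturated orange
    pm=(m&(hsv[...,1]>110)&(hsv[...,0]<25)).astype(np.uint8)
    k,l,s,_=cv2.connectedComponentsWithStats(pm); pm=l==(1+s[1:,4].argmax())
    v,u=np.where(cv2.morphologyEx(pm.astype(np.uint8),cv2.MORPH_OPEN,np.ones((2,2)))>0)
    print(' pad',rect(onz(c,np.c_[u,v],4.)),'z',np.median(Z[pm]).round(1))
    m=(abs(X-452)<110)&(abs(Y+350)<90)&(Z>20); q=P[m]; print(' wand',rect(q),np.percentile(q[:,2],[5,50,95]).round())
    gry=(f.max(-1)<60)&m; q=P[gry]; print(' black',q.mean(0).round(), q[q[:,0]>460].mean(0).round())
    m=(abs(X-704)<60)&(abs(Y+12)<85)&(Z>70); print(' tin',rect(P[m]))
    lm=m&(hsv[...,1]<90); 
    k,l,s,_=cv2.connectedComponentsWithStats(lm.astype(np.uint8)); lm=l==(1+s[1:,4].argmax()); print(' label',rect(P[lm]))
E
python3 m2.py top0 scene0
```

```text
top0 station [433.3, 351.7, 109.4, 112.3, 11.1] 40.0
 handle [406.5, 352.5, 30.6, 80.5, 88.2] 69.0
 bar med [384.6 346.2  68.8] tip [367.3 346.4  67.3]
 pad [438.8, -346.3, 66.2, 193.7, 63.9] z 3.2
 wand [452.5, -349.1, 36.2, 149.5, 63.7] [24. 29. 33.]
 black [ 485. -366.   29.] [ 500. -372.   29.]
 tin [705.3, -11.3, 98.1, 134.4, 5.2]
 label [669.6, -15.7, 25.5, 47.4, 6.1]
scene0 station [432.0, 348.7, 110.0, 110.4, 12.7] 40.0
 handle [405.2, 343.1, 81.6, 33.4, 16.5] 68.0
 bar med [381.6 342.6  67.7] tip [366.8 342.2  67.1]
 pad [446.2, -347.0, 68.6, 198.9, 64.3] z 3.2
 wand [451.0, -352.6, 35.4, 153.9, 65.5] [24. 29. 31.]
 black [ 485. -369.   29.] [ 500. -376.   28.]
 tin [704.0, -15.2, 96.9, 136.4, 4.9]
 label [669.1, -19.2, 25.8, 58.4, 6.2]
```

```bash
python3 -m pendant '[{"hand":0,"x":-0.44,"y":-0.35},{"hand":0,"x":-0.885,"y":-0.70},{"hand":0,"x":-0.885,"y":-0.70,"z":0.4},{"hand":0,"x":-0.885,"y":-0.70,"z":0.4},{"hand":0,"x":-0.885,"y":-0.70,"z":0.4},{"hand":0,"x":-0.885,"y":-0.70,"z":0.4}]' 20
python3 -c "
from h import *
print(tool()); print(goto([392,312,52]))"
```

```text
(array([275.92251922, 560.15789404, 221.53568238]), array([[-8.97023100e-01,  4.41982552e-01, -9.90425067e-04],
       [ 4.41983603e-01,  8.97021889e-01, -1.49208235e-03],
       [ 2.28958600e-04, -1.77618397e-03, -9.99998396e-01]]))
[-1.78203932 -1.42498096  1.41492264]invalid input
```

```bash
python3 -m pendant '[{"hand":0,"x":-0.44,"y":-0.35,"z":0,"roll":0},{"hand":0,"x":-0.885,"y":-0.70,"z":0.4,"roll":0},{"hand":0,"x":-0.885,"y":-0.70,"z":0.4,"roll":0},{"hand":0,"x":-0.885,"y":-0.70,"z":0.4,"roll":0},{"hand":0,"x":-0.885,"y":-0.70,"z":0.4,"roll":0}]' 20
python3 -c "
from h import *
print(tool()); print(goto([392,312,52]))"
```

```text
clock: 0.52
eef_pos: [334.3, 433.5, 170.8]
ee_rot: [-0.001, 0.228, 0.974, -0.003]
ft_force: [-0.4, -0.2, -0.7]
finger_gap: 61.3
finger_force: 0.0
(array([334.27578141, 433.52395994, 170.83295357]), array([[-8.95583402e-01,  4.44876356e-01, -3.92409596e-03],
       [ 4.44892706e-01,  8.95564923e-01, -5.82655318e-03],
       [ 9.22186956e-04, -6.96396599e-03, -9.99975326e-01]]))
[-0.88226301 -0.68604089  0.9942631 ]
```

```bash
python3 -m pendant '[{"hand":0,"x":-0.44,"y":-0.34,"z":0,"roll":0},{"hand":0,"x":-0.88,"y":-0.69,"z":0.2,"roll":0},{"hand":0,"x":-0.88,"y":-0.69,"z":0.2,"roll":0},{"hand":0,"x":-0.88,"y":-0.69,"z":0.2,"roll":0},{"hand":0,"x":-0.88,"y":-0.69,"z":0.2,"roll":0},{"hand":0,"x":-0.88,"y":-0.69,"z":0.5,"roll":0},{"hand":0,"x":-0.88,"y":-0.69,"z":0.75,"roll":0},{"hand":0,"x":-0.88,"y":-0.69,"z":0.98,"roll":0},{"hand":0,"x":-0.88,"y":-0.69,"z":0.98,"roll":0},{"hand":0,"x":-0.88,"y":-0.69,"z":0.98,"roll":0}]' 20
python3 -c "
from h import *
cap('scene','s1');cap('top','t1')
p,M=tool();print(p)
for a in (220,200,180,160,140,125,118,112):
  t=np.radians(a);print(a,(M.T@(np.array([433+54*np.cos(t),350+54*np.sin(t),p[2]])-p)/120).round(2))
for n,P in(('s1',[433,350,60]),('t1',[433,350,60])):
  print(proj(load(n),P))
b=np.hstack([cv2.resize(load(n)['frame'][max(0,int(v)-45):int(v)+45,int(u)-45:int(u)+45],None,fx=4.4,fy=4.4,interpolation=2) for n,(u,v) in (('s1',(353,174)),('t1',(108,210)))])
cv2.imwrite('pics/h1.png',np.clip(b*1.5,0,255).astype(np.uint8))
"
```

```text
clock: 1.35
eef_pos: [391.0, 318.0, 56.2]
ee_rot: [-0.001, 0.226, 0.974, -0.001]
ft_force: [-0.2, 0.9, 1.3]
finger_gap: 1.6
finger_force: 0.0
[393.48237031 319.02638809  58.90851258]
220 [ 0.   -0.03 -0.  ]
200 [ 0.13  0.05 -0.  ]
180 [0.22 0.18 0.  ]
160 [0.27 0.33 0.  ]
140 [0.26 0.48 0.  ]
125 [0.21 0.59 0.  ]
118 [0.18 0.64 0.  ]
112 [0.15 0.68 0.  ]
[[355.89415257 166.53599227]]
[[104.49616735 207.40335885]]
```

View pics/h1.png

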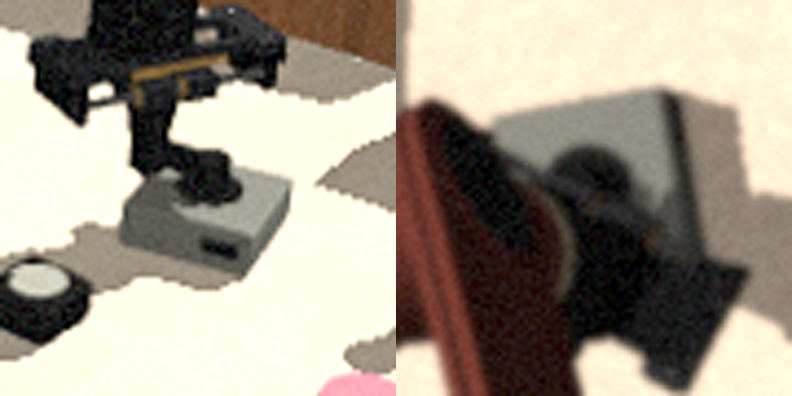

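The view shows the shut fingers beside the bar, left panel (165,165), overlapping its height. I'll push it round the arc clockwise.

```bash
python3 -m pendant '[{"hand":0,"x":0.07,"y":0.0,"z":0.03,"roll":0},{"hand":0,"x":0.13,"y":0.05,"z":0.03,"roll":0},{"hand":0,"x":0.18,"y":0.11,"z":0.03,"roll":0},{"hand":0,"x":0.22,"y":0.18,"z":0.03,"roll":0},{"hand":0,"x":0.25,"y":0.26,"z":0.03,"roll":0},{"hand":0,"x":0.27,"y":0.33,"z":0.03,"roll":0},{"hand":0,"x":0.27,"y":0.41,"z":0.03,"roll":0},{"hand":0,"x":0.26,"y":0.48,"z":0.03,"roll":0},{"hand":0,"x":0.24,"y":0.54,"z":0.03,"roll":0},{"hand":0,"x":0.21,"y":0.59,"z":0.03,"roll":0}]' 20
python3 -c "
from h import *
p,M=tool();print(p,env.get_state()['ft_force'],np.degrees(np.arctan2(p[1]-350,p[0]-433)),np.hypot(p[1]-350,p[0]-433))
for a in (128,124,120,116,112):
  t=np.radians(a);print(a,(M.T@(np.array([433+54*np.cos(t),350+54*np.sin(t),p[2]])-p)/120).round(2))
"
```

```text
clock: 2.28
eef_pos: [401.0, 392.7, 52.8]
ee_rot: [-0.001, 0.227, 0.974, -0.0]
ft_force: [-2.6, -2.6, 0.4]
finger_gap: 0.5
finger_force: 1.6
[401.0256182  392.65180151  52.78411638] [-2.55904567 -2.55996576  0.41210976] 126.85745581151141 53.3060715428631
128 [ 0.01 -0.01  0.  ]
124 [-0.01  0.02 -0.  ]
120 [-0.02  0.05 -0.  ]
116 [-0.04  0.07 -0.  ]
112 [-0.06  0.1  -0.  ]
```

```bash
python3 -m pendant '[{"hand":0,"x":-0.02,"y":0.05,"z":0,"roll":0},{"hand":0,"x":-0.04,"y":0.07,"z":0,"roll":0},{"hand":0,"x":-0.04,"y":0.07,"z":0,"roll":0},{"hand":0,"x":-0.04,"y":0.07,"z":0,"roll":0}]' 20
python3 -c "
from h import *
p,M=tool();print(p,env.get_state()['ft_force'],np.degrees(np.arctan2(p[1]-350,p[0]-433)))
"
```

```text
clock: 2.62
eef_pos: [403.2, 394.7, 51.8]
ee_rot: [-0.006, 0.227, 0.974, -0.005]
ft_force: [-21.6, -13.8, 16.2]
finger_gap: 0.2
finger_force: 12.2
[403.23304291 394.66330875  51.79364819] [-21.55234361 -13.78335063  16.22763349] 123.68244494529185
```

```bash
python3 -m pendant '[{"hand":0,"x":0.05,"y":-0.1,"z":0,"roll":0},{"hand":0,"x":0.05,"y":-0.1,"z":-0.2,"roll":0},{"hand":0,"x":0.05,"y":-0.1,"z":-0.5,"roll":-0.1},{"hand":40,"x":0.05,"y":-0.35,"z":-0.8,"roll":-0.25},{"hand":87,"x":0.05,"y":-0.7,"z":-0.9,"roll":-0.4},{"hand":87,"x":0.05,"y":-1,"z":-0.9,"roll":-0.55},{"hand":87,"x":0.05,"y":-1,"z":-0.9,"roll":-0.69},{"hand":87,"x":0.05,"y":-1,"z":-0.9,"roll":-0.69},{"hand":87,"x":0.05,"y":-1,"z":-0.9,"roll":-0.69}]' 20
python3 -c "
from h import *
print(tool()); print(goto([587,-23,110]))"
```

```text
clock: 3.37
eef_pos: [352.3, 293.4, 162.6]
ee_rot: [0.002, -0.04, 0.999, 0.001]
ft_force: [0.2, 0.3, 0.6]
finger_gap: 32.7
finger_force: 0.0
(array([352.34899653, 293.39633113, 162.6152866 ]), array([[-0.99681333, -0.07970341,  0.00324706],
       [-0.07969447,  0.99681542,  0.00279592],
       [-0.00345957,  0.00252824, -0.99999082]]))
[-1.73755156 -2.78520208  0.43743425]
```

```bash
python3 -m pendant '[{"hand":87,"x":-0.2,"y":-0.31,"z":0,"roll":0},{"hand":87,"x":-0.4,"y":-0.62,"z":0,"roll":0},{"hand":87,"x":-0.6,"y":-1,"z":0,"roll":0},{"hand":87,"x":-0.6,"y":-1,"z":0,"roll":0},{"hand":87,"x":-0.6,"y":-1,"z":0,"roll":0}]' 20
python3 -m pendant '[{"hand":87,"x":-0.2,"y":-0.31,"z":0,"roll":0},{"hand":87,"x":-0.4,"y":-0.62,"z":0,"roll":0},{"hand":87,"x":-0.6,"y":-1,"z":0,"roll":0},{"hand":87,"x":-0.6,"y":-1,"z":0,"roll":0},{"hand":87,"x":-0.6,"y":-1,"z":0,"roll":0}]' 20
python3 - <<'E'
from h import *
cap('top','t2');cap('scene','s2')
print(tool()[0],goto([587,-23,110]))
t=load('t2');c=load('s2')
u,v=map(int,proj(t,[433,350,60])[0])
a=cv2.resize(t['frame'][v-50:v+50,u-50:u+50],(390,390),interpolation=2)
u,v=map(int,proj(c,[590,0,60])[0])
b=cv2.resize(c['frame'][v-60:v+60,u-60:u+60],(390,390),interpolation=2)
cv2.imwrite('pics/h2.png',np.clip(np.hstack([a,b])*1.5,0,255).astype(np.uint8))
E
python3 m2.py t2 2>&1| head -3
```

```text
clock: 3.78
eef_pos: [436.2, 177.2, 161.8]
ee_rot: [0.001, -0.039, 0.999, -0.0]
ft_force: [-0.6, -0.9, 0.5]
finger_gap: 66.0
finger_force: 0.0
clock: 4.2
eef_pos: [517.1, 63.9, 161.3]
ee_rot: [0.001, -0.039, 0.999, -0.0]
ft_force: [0.2, 0.2, -0.3]
finger_gap: 86.6
finger_force: 0.0
[514.71646402  66.40913127 160.85666402] [-0.53970068 -0.792412    0.42237051]
t2 station [433.5, 351.6, 108.8, 111.6, 11.7] 40.0
 handle [431.1, 378.5, 26.6, 83.2, 5.5] 69.0
 bar med [422.4 402.7  69.6] tip [416.4 409.7  67.3]
```

View pics/h2.png

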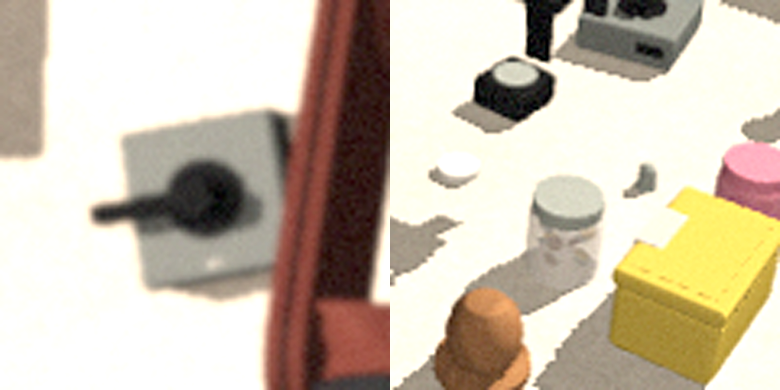

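The handle bar now points to the station's +y (left panel, tip at (100,213)), so it is on. The jar (568,225) is still in front of the label (660,230).

```bash
python3 -m pendant '[{"hand":87,"x":-0.27,"y":-0.4,"z":0,"roll":0},{"hand":87,"x":-0.54,"y":-0.79,"z":0,"roll":0},{"hand":87,"x":-0.54,"y":-0.79,"z":0.2,"roll":0},{"hand":87,"x":-0.54,"y":-0.79,"z":0.4,"roll":0},{"hand":87,"x":-0.54,"y":-0.79,"z":0.4,"roll":0},{"hand":87,"x":-0.54,"y":-0.79,"z":0.4,"roll":0}]' 20
python3 - <<'E'
from h import *
print(tool()[0],goto([587,-23,20]))
E
```

```text
clock: 4.8
eef_pos: [584.9, -21.3, 111.5]
ee_rot: [-0.003, -0.042, 0.999, 0.001]
ft_force: [0.2, 0.0, -0.1]
finger_gap: 86.9
finger_force: 0.0
[584.93638429 -21.32910736 111.46929233] [-0.01974757 -0.01693749  0.76212127]
```

```bash
python3 -m pendant '[{"hand":87,"x":-0.02,"y":-0.01,"z":0.2,"roll":0},{"hand":87,"x":-0.02,"y":-0.01,"z":0.4,"roll":0},{"hand":87,"x":-0.02,"y":-0.01,"z":0.6,"roll":0},{"hand":87,"x":-0.02,"y":-0.01,"z":0.74,"roll":0},{"hand":70,"x":-0.02,"y":-0.01,"z":0.74,"roll":0},{"hand":62,"x":-0.02,"y":-0.01,"z":0.74,"roll":0},{"hand":62,"x":-0.02,"y":-0.01,"z":0.74,"roll":0},{"hand":62,"x":-0.02,"y":-0.01,"z":0.74,"roll":0},{"hand":62,"x":-0.02,"y":-0.01,"z":0.74,"roll":0}]' 4
python3 -c "
from h import *
print(tool()[0],goto([587,46,20]))"
```

```text
clock: 5.55
eef_pos: [591.0, -24.0, 26.8]
ee_rot: [0.002, -0.042, 0.999, 0.0]
ft_force: [-0.2, 3.3, 2.4]
finger_gap: 64.8
finger_force: 1.6
[590.9731493  -23.99273023  26.79524524] [-0.01587909  0.58398563  0.05673275]
```

```bash
python3 -m pendant '[{"hand":62,"x":0,"y":0.06,"z":0,"roll":0},{"hand":62,"x":0,"y":0.12,"z":0,"roll":0},{"hand":62,"x":0,"y":0.18,"z":0,"roll":0},{"hand":62,"x":0,"y":0.24,"z":0,"roll":0},{"hand":62,"x":0,"y":0.3,"z":0,"roll":0},{"hand":62,"x":0,"y":0.36,"z":0,"roll":0},{"hand":62,"x":0,"y":0.42,"z":0,"roll":0},{"hand":62,"x":0,"y":0.48,"z":0,"roll":0},{"hand":62,"x":0,"y":0.54,"z":0,"roll":0},{"hand":62,"x":0,"y":0.58,"z":0,"roll":0}]' 4
python3 -m pendant '[{"hand":62,"x":0,"y":0.0,"z":0,"roll":0},{"hand":72,"x":0,"y":0,"z":0,"roll":0},{"hand":82,"x":0,"y":0,"z":0,"roll":0},{"hand":82,"x":0,"y":0,"z":0,"roll":0},{"hand":82,"x":0,"y":0,"z":0,"roll":0}]' 4
python3 -m pendant '[{"hand":82,"x":0,"y":0.0,"z":-0.2,"roll":0},{"hand":82,"x":0,"y":0,"z":-0.4,"roll":0},{"hand":82,"x":0,"y":0,"z":-0.7,"roll":0},{"hand":82,"x":0,"y":0,"z":-1,"roll":0},{"hand":82,"x":0.3,"y":0,"z":-1,"roll":0},{"hand":82,"x":0.6,"y":-0.4,"z":-1,"roll":0},{"hand":82,"x":0.9,"y":-0.7,"z":-1,"roll":0},{"hand":82,"x":0.9,"y":-1,"z":-1,"roll":0},{"hand":82,"x":0.9,"y":-1,"z":-1,"roll":0},{"hand":82,"x":0.9,"y":-1,"z":-1,"roll":0}]' 20
python3 - <<'E'
from h import *
cap('top','t3');cap('scene','s3');print(tool())
E
python3 m.py t3 s3 | grep -v 'top 1[0-9][0-9]'; python3 m2.py s3 t3 | grep -E 'pad|wand|tin|label'
```

```text
clock: 6.38
eef_pos: [585.1, 44.6, 26.2]
ee_rot: [0.002, -0.042, 0.999, -0.001]
ft_force: [1.0, -5.5, 5.9]
finger_gap: 63.4
finger_force: 4.0
clock: 6.8
eef_pos: [583.1, 45.0, 24.1]
ee_rot: [-0.001, -0.042, 0.999, 0.0]
ft_force: [-0.3, 0.2, 0.1]
finger_gap: 79.3
finger_force: 0.0
clock: 7.63
eef_pos: [485.0, -86.9, 144.6]
ee_rot: [-0.0, -0.04, 0.999, -0.001]
ft_force: [-1.0, 0.0, 0.2]
finger_gap: 82.1
finger_force: 0.0
(array([485.8883472 , -84.14889575, 144.45142252]), array([[-9.96653008e-01, -8.17482637e-02, -4.80776740e-05],
       [-8.17482775e-02,  9.96652778e-01,  6.77009030e-04],
       [-7.42756529e-06,  6.78673353e-04, -9.99999770e-01]]))
t3 [245. 108.] top 84 rect 705 -11 95 133 5 med [704. -12.] [ 73. 148. 178.]
t3 [194. 116.] top 78 rect 683 125 56 58 65 med [683. 124.] [105.  97. 168.]
t3 [115. 131.] top 68 rect 637 336 40 40 31 med [639. 336.] [ 80. 113. 144.]
t3 [370. 130.] top 43 rect 658 -347 40 41 54 med [ 658. -346.] [ 92. 134. 171.]
t3 [302. 147.] top 72 rect 610 -164 41 36 25 med [ 610. -165.] [ 46.  70. 106.]
t3 [222. 155.] top 78 rect 580 46 57 57 3 med [581. 
[... 976 characters left out ...]
 [444.  29.] [178. 192. 202.]
s3 [251. 242.] top 26 rect 406 -150 47 79 27 med [ 408. -153.] [44. 64. 93.]
s3 [307. 276.] top 71 rect 611 -167 37 37 38 med [ 613. -170.] [ 49.  75. 107.]
s3 [208. 291.] top 31 rect 449 -353 35 151 66 med [ 461. -357.] [60. 65. 69.]
s3 [273. 330.] top 41 rect 658 -350 40 41 40 med [ 659. -350.] [ 90. 118. 138.]
 pad [446.4, -347.0, 68.3, 199.0, 63.9] z 3.1
 wand [450.0, -353.0, 35.4, 152.9, 66.4] [23. 29. 31.]
 tin [703.9, -15.1, 97.1, 135.8, 5.3]
 label [668.2, -18.6, 25.6, 56.6, 4.8]
 pad [439.1, -345.7, 66.2, 193.3, 64.3] z 3.2
 wand [451.0, -352.1, 36.9, 149.4, 67.0] [24. 29. 33.]
 tin [705.4, -11.3, 97.5, 134.5, 5.2]
 label [669.2, -15.6, 25.0, 47.5, 5.9]
```

```bash
python3 -m pendant '[{"hand":82,"x":0.1,"y":-0.35,"z":0,"roll":0.15},{"hand":82,"x":0.2,"y":-0.7,"z":0,"roll":0.3},{"hand":70,"x":0.23,"y":-1,"z":0,"roll":0.45},{"hand":70,"x":0.23,"y":-1,"z":0,"roll":0.6},{"hand":70,"x":0.23,"y":-1,"z":0,"roll":0.65},{"hand":70,"x":0.23,"y":-1,"z":0,"roll":0.65}]' 20
python3 - <<'E'
from h import *
p,M=tool();print(p,M.round(3),np.degrees(np.arctan2(M[1,1],M[0,1])),goto([451,-351,90]))
E
```

```text
clock: 8.23
eef_pos: [469.1, -205.2, 144.1]
ee_rot: [-0.0, 0.212, 0.977, 0.0]
ft_force: [0.2, -0.3, -0.2]
finger_gap: 71.3
finger_force: 0.0
[ 469.06214733 -205.1998553   144.11639168] [[-0.91   0.415 -0.   ]
 [ 0.415  0.91   0.001]
 [ 0.001  0.001 -1.   ]] 65.48507307887745 [-0.36758449 -1.16824735  0.4498191 ]
```

```bash
python3 -m pendant '[{"hand":70,"x":-0.1,"y":-0.33,"z":0,"roll":0},{"hand":70,"x":-0.25,"y":-0.66,"z":0.1,"roll":0},{"hand":70,"x":-0.37,"y":-1,"z":0.3,"roll":0},{"hand":70,"x":-0.37,"y":-1,"z":0.45,"roll":0},{"hand":70,"x":-0.37,"y":-1,"z":0.45,"roll":0},{"hand":70,"x":-0.37,"y":-1,"z":0.45,"roll":0}]' 20
python3 -m pendant '[{"hand":70,"x":0,"y":-0.17,"z":0,"roll":0},{"hand":70,"x":0,"y":-0.17,"z":0,"roll":0},{"hand":70,"x":0,"y":-0.17,"z":0,"roll":0},{"hand":70,"x":0,"y":-0.17,"z":0,"roll":0}]' 20
python3 - <<'E'
from h import *
p,M=tool();print(p,goto([451,-351,8]))
c=cap('scene','s4');u,v=map(int,proj(c,[451,-351,50])[0])
cv2.imwrite('pics/s4c.png',np.clip(cv2.resize(c['frame'][v-75:v+75,u-100:u+100],(800,600),interpolation=2)*1.4,0,255).astype(np.uint8))
E
```

```text
clock: 8.73
eef_pos: [458.9, -331.5, 88.6]
ee_rot: [-0.002, 0.211, 0.978, 0.001]
ft_force: [0.1, 0.4, 0.4]
finger_gap: 70.1
finger_force: 0.0
clock: 9.07
eef_pos: [452.2, -350.9, 91.7]
ee_rot: [0.001, 0.211, 0.978, -0.0]
ft_force: [1.0, 0.0, -0.3]
finger_gap: 69.9
finger_force: 0.0
[ 452.15000229 -350.89380437   91.65637416] [ 0.00931471 -0.00480201  0.69712412]
```

View pics/s4c.png

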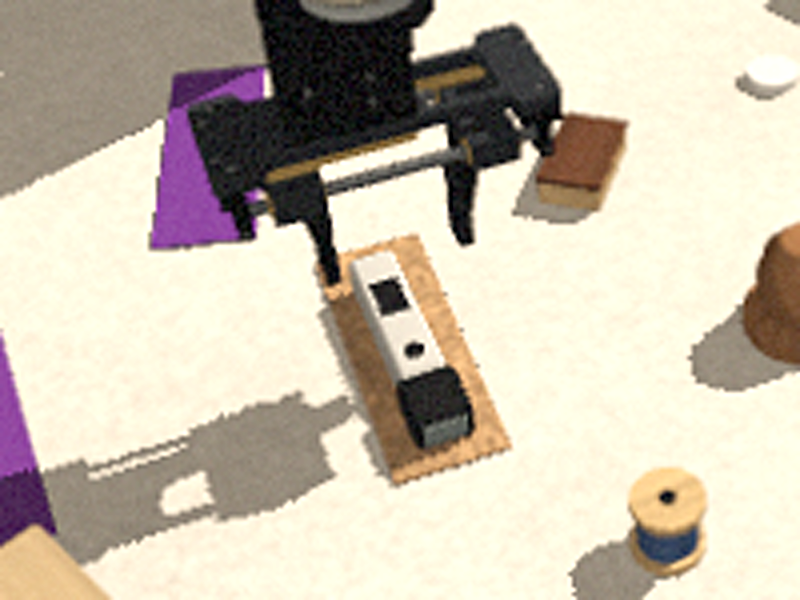

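The fingers straddle the wand line, at (330,275) and (465,240). The nose glass is at (445,428), pointing +x, and the cork pad is beneath.

```bash
python3 -m pendant '[{"hand":70,"x":0.01,"y":0,"z":0.2,"roll":0},{"hand":70,"x":0.01,"y":0,"z":0.4,"roll":0},{"hand":70,"x":0.01,"y":0,"z":0.58,"roll":0},{"hand":70,"x":0.01,"y":0,"z":0.68,"roll":0},{"hand":70,"x":0.01,"y":0,"z":0.68,"roll":0},{"hand":45,"x":0.01,"y":0,"z":0.68,"roll":0},{"hand":25,"x":0.01,"y":0,"z":0.68,"roll":0},{"hand":25,"x":0.01,"y":0,"z":0.68,"roll":0},{"hand":25,"x":0.01,"y":0,"z":0.68,"roll":0},{"hand":25,"x":0.01,"y":0,"z":0.68,"roll":0}]' 20
python3 -m pendant '[{"hand":25,"x":0,"y":0,"z":0,"roll":0},{"hand":25,"x":0,"y":0,"z":0,"roll":0},{"hand":25,"x":0,"y":0,"z":0,"roll":0},{"hand":25,"x":0,"y":0,"z":0,"roll":0}]' 20
python3 -m pendant '[{"hand":25,"x":0,"y":0,"z":-0.2,"roll":0},{"hand":25,"x":0,"y":0,"z":-0.5,"roll":0},{"hand":25,"x":0,"y":0.1,"z":-0.8,"roll":-0.1},{"hand":25,"x":0,"y":0.2,"z":-0.8,"roll":-0.2},{"hand":25,"x":0,"y":0.4,"z":-0.8,"roll":-0.35},{"hand":25,"x":0,"y":0.6,"z":-0.8,"roll":-0.5},{"hand":25,"x":0,"y":0.8,"z":-0.8,"roll":-0.66},{"hand":25,"x":0,"y":0.8,"z":-0.8,"roll":-0.66},{"hand":25,"x":0,"y":0.8,"z":-0.8,"roll":-0.66}]'
python3 - <<'E'
from h import *
p,M=tool();print(p,np.degrees(np.arctan2(M[1,1],M[0,1])),goto([489,-31,36]))
cap('scene','s5');cap('top','t5')
E
```

```text
clock: 9.95
eef_pos: [450.6, -352.1, 10.1]
ee_rot: [0.001, 0.212, 0.977, -0.001]
ft_force: [0.0, -0.2, -0.3]
finger_gap: 44.3
finger_force: 0.0
clock: 10.28
eef_pos: [450.0, -351.6, 9.2]
ee_rot: [0.0, 0.212, 0.977, -0.0]
ft_force: [-0.2, -0.1, 2.7]
finger_gap: 30.0
finger_force: 20.0
clock: 11.03
eef_pos: [489.7, -262.9, 104.5]
ee_rot: [-0.0, -0.047, 0.999, 0.0]
ft_force: [0.1, -0.4, -1.6]
finger_gap: 29.7
finger_force: 20.0
[ 489.68335336 -262.93792041  104.50168328] 95.3309471956063 [-0.17433643  1.92474247  0.57153308]
```

```bash
python3 -m pendant '[{"hand":25,"x":0,"y":0.2,"z":0,"roll":0},{"hand":25,"x":0,"y":0.45,"z":0,"roll":0},{"hand":25,"x":-0.1,"y":0.7,"z":0,"roll":0},{"hand":25,"x":-0.12,"y":0.85,"z":0,"roll":0},{"hand":25,"x":-0.12,"y":0.96,"z":0,"roll":0},{"hand":25,"x":-0.12,"y":0.96,"z":0,"roll":0},{"hand":25,"x":-0.12,"y":0.96,"z":0,"roll":0}]'
python3 -m pendant '[{"hand":25,"x":0,"y":0.2,"z":0,"roll":0},{"hand":25,"x":0,"y":0.45,"z":0,"roll":0},{"hand":25,"x":0,"y":0.7,"z":0,"roll":0},{"hand":25,"x":0,"y":0.85,"z":0.1,"roll":0},{"hand":25,"x":-0.0,"y":0.96,"z":0.2,"roll":0},{"hand":25,"x":-0.0,"y":0.96,"z":0.3,"roll":0},{"hand":25,"x":-0.0,"y":0.96,"z":0.3,"roll":0}]'
python3 - <<'E'
from h import *
p,M=tool();print(p,np.degrees(np.arctan2(M[1,1],M[0,1])),goto([498,-31.8,37]))
E
```

```text
clock: 11.72
eef_pos: [493.2, -148.5, 104.9]
ee_rot: [-0.0, -0.046, 0.999, -0.0]
ft_force: [0.5, -0.0, -1.2]
finger_gap: 30.1
finger_force: 20.0
clock: 12.3
eef_pos: [481.1, -33.6, 66.8]
ee_rot: [-0.002, -0.046, 0.999, 0.0]
ft_force: [-1.3, 0.4, -1.6]
finger_gap: 30.3
finger_force: 20.0
[481.13730781 -33.64629844  66.75762767] 95.24971434618196 [-0.14226202  0.00230171  0.24745443]
```

```bash
python3 -m pendant '[{"hand":25,"x":0,"y":0,"z":0.1,"roll":0},{"hand":25,"x":-0.05,"y":0,"z":0.2,"roll":0},{"hand":25,"x":-0.1,"y":0,"z":0.25,"roll":0},{"hand":25,"x":-0.13,"y":0,"z":0.25,"roll":0},{"hand":25,"x":-0.13,"y":0,"z":0.25,"roll":0},{"hand":25,"x":-0.13,"y":0,"z":0.25,"roll":0}]'
python3 - <<'E'
from h import *
from m import cloud
p,M=tool();print(p,goto([498,-31.8,37]))
c=cap('scene','s6');t=cap('top','t6')
for c in(c,t):
    P=cloud(c); m=(P[...,0]>500)&(P[...,0]<600)&(abs(P[...,1]+25)<30)&(P[...,2]>40)&(P[...,2]<70); q=P[m]
    if len(q)>20: print(len(q),cv2.minAreaRect(q[:,:2].astype(np.float32)),q.max(0).round(),np.percentile(q[:,2],[50,95]))
c=load('s6');u,v=map(int,proj(c,[580,-20,50])[0])
cv2.imwrite('pics/s6c.png',np.clip(cv2.resize(c['frame'][v-75:v+75,u-100:u+100],(800,600),interpolation=2)*1.4,0,255).astype(np.uint8))
E
```

```text
clock: 12.8
eef_pos: [499.2, -32.6, 39.7]
ee_rot: [0.0, -0.046, 0.999, -0.0]
ft_force: [0.2, -0.5, -0.9]
finger_gap: 29.8
finger_force: 20.0
[499.2171092  -32.59043792  39.73593717] [0.00952071 0.00749701 0.02278656]
368 ((538.8936767578125, -31.496978759765625), (48.83820724487305, 75.15265655517578), 88.47277069091797) [576.  -6.  70.] [58.06607372 62.62388009]
```

View pics/s6c.png

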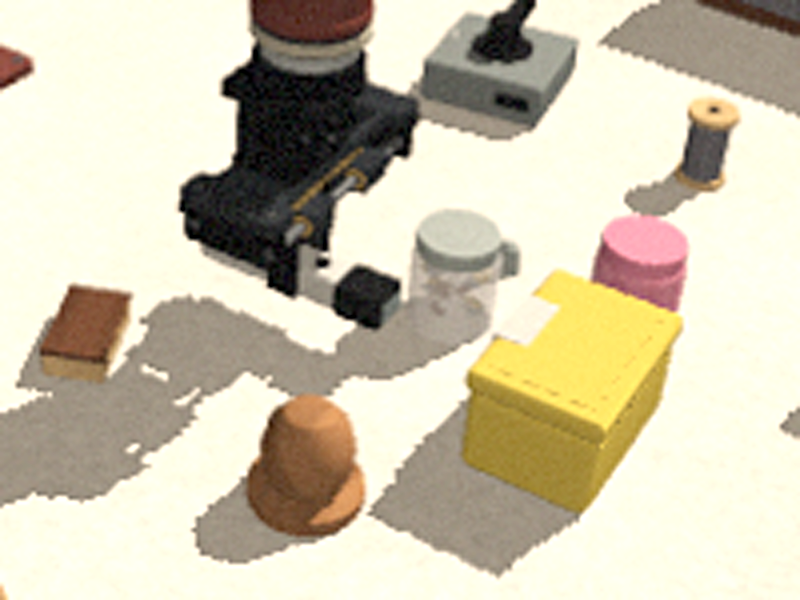

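The wand nose, about (368,297), points at the tin's label side. Its top measures z≈58, so the nose centre is at 45, and the jar stands clear to the left. I'll hold there.

```bash
H='hold'; python3 -m pendant '[{"hand":25,"x":0,"y":0,"z":0.01,"roll":0},{"hand":25,"x":0,"y":0,"z":0.01,"roll":0},{"hand":25,"x":0,"y":0,"z":0.01,"roll":0},{"hand":25,"x":0,"y":0,"z":0.01,"roll":0},{"hand":25,"x":0,"y":0,"z":0.01,"roll":0},{"hand":25,"x":0,"y":0,"z":0.01,"roll":0},{"hand":25,"x":0,"y":0,"z":0.01,"roll":0},{"hand":25,"x":0,"y":0,"z":0.01,"roll":0},{"hand":25,"x":0,"y":0,"z":0.01,"roll":0},{"hand":25,"x":0,"y":0,"z":0.01,"roll":0}]'
python3 -m pendant '[{"hand":25,"x":0,"y":0,"z":0,"roll":0},{"hand":25,"x":0,"y":0,"z":0,"roll":0},{"hand":25,"x":0,"y":0,"z":0,"roll":0},{"hand":25,"x":0,"y":0,"z":0,"roll":0},{"hand":25,"x":0,"y":0,"z":0,"roll":0},{"hand":25,"x":0,"y":0,"z":0,"roll":0},{"hand":25,"x":0,"y":0,"z":0,"roll":0},{"hand":25,"x":0,"y":0,"z":0,"roll":0},{"hand":25,"x":0,"y":0,"z":0,"roll":0},{"hand":25,"x":0,"y":0,"z":0,"roll":0}]'
python3 -m pendant '[{"hand":25,"x":0,"y":0,"z":0,"roll":0},{"hand":25,"x":0,"y":0,"z":0,"roll":0},{"hand":25,"x":0,"y":0,"z":0,"roll":0},{"hand":25,"x":0,"y":0,"z":0,"roll":0},{"hand":25,"x":0,"y":0,"z":0,"roll":0},{"hand":25,"x":0,"y":0,"z":0,"roll":0}]'
python3 -m pendant '[{"hand":25,"x":0.1,"y":0,"z":-0.1,"roll":0},{"hand":25,"x":0.13,"y":0,"z":-0.3,"roll":0},{"hand":25,"x":0.13,"y":-0.1,"z":-0.5,"roll":0},{"hand":25,"x":0.13,"y":-0.3,"z":-0.55,"roll":0},{"hand":25,"x":0.13,"y":-0.6,"z":-0.55,"roll":0},{"hand":25,"x":0.13,"y":-0.85,"z":-0.55,"roll":0},{"hand":25,"x":0.13,"y":-1,"z":-0.55,"roll":0},{"hand":25,"x":0.13,"y":-1,"z":-0.55,"roll":0}]'
python3 -m pendant '[{"hand":25,"x":0,"y":-0.3,"z":0,"roll":0},{"hand":25,"x":0,"y":-0.6,"z":0,"roll":0.1},{"hand":25,"x":0.1,"y":-0.85,"z":0,"roll":0.25},{"hand":25,"x":0.1,"y":-1,"z":0,"roll":0.4},{"hand":25,"x":0.1,"y":-1,"z":0,"roll":0.55},{"hand":25,"x":0.1,"y":-1,"z":0,"roll":0.66},{"hand":25,"x":0.1,"y":-1,"z":0,"roll":0.66},{"hand":25,"x":0.1,"y":-1,"z":0,"roll":0.66}]'
python3 - <<'E'
from h import *
p,M=tool();print(p,np.degrees(np.arctan2(M[1,1],M[0,1])),goto([443,-347,60]))
E
```

```text
clock: 13.73
eef_pos: [498.4, -31.9, 37.7]
ee_rot: [0.0, -0.046, 0.999, -0.0]
ft_force: [0.0, 0.9, -1.6]
finger_gap: 30.0
finger_force: 20.0
clock: 14.57
eef_pos: [498.4, -31.9, 37.7]
ee_rot: [-0.0, -0.046, 0.999, -0.0]
ft_force: [-0.3, -0.5, -1.5]
finger_gap: 29.9
finger_force: 20.0
clock: 15.07
eef_pos: [498.3, -31.9, 37.7]
ee_rot: [-0.0, -0.046, 0.999, 0.0]
ft_force: [-0.2, -0.4, -1.6]
finger_gap: 30.0
finger_force: 20.0
clock: 15.73
eef_pos: [494.4, -156.4, 104.3]
ee_rot: [0.001, -0.044, 0.999, -0.001]
ft_force: [0.6, 0.2, -1.0]
finger_gap: 29.8
finger_force: 20.0
clock: 16.4
eef_pos: [492.8, -272.8, 103.5]
ee_rot: [-0.0, 0.21, 0.978, 0.0]
ft_force: [0.2, -0.9, -1.4]
finger_gap: 29.8
finger_force: 20.0
[ 492.79548318 -272.75631621  103.46722135] 65.74450953046383 [ 0.12391893 -0.73467195  0.36206311]
```

```bash
python3 -m pendant '[{"hand":25,"x":0.06,"y":-0.3,"z":0,"roll":0.02},{"hand":25,"x":0.12,"y":-0.6,"z":0.1,"roll":0.02},{"hand":25,"x":0.12,"y":-0.74,"z":0.25,"roll":0.02},{"hand":25,"x":0.12,"y":-0.74,"z":0.4,"roll":0.02},{"hand":25,"x":0.12,"y":-0.74,"z":0.55,"roll":0.02},{"hand":25,"x":0.12,"y":-0.74,"z":0.55,"roll":0.02},{"hand":25,"x":0.12,"y":-0.74,"z":0.55,"roll":0.02}]'
python3 - <<'E'
from h import *
p,M=tool();print(p,goto([443,-347,9.5]))
E
```

```text
clock: 16.98
eef_pos: [442.4, -347.0, 36.8]
ee_rot: [-0.001, 0.218, 0.976, 0.001]
ft_force: [0.2, 0.0, -1.5]
finger_gap: 30.1
finger_force: 20.0
[ 442.42105307 -346.9720283    36.79793889] [-0.00509978  0.00158593  0.22747141]
```

```bash
python3 -m pendant '[{"hand":25,"x":0,"y":0,"z":0.08,"roll":0},{"hand":25,"x":0,"y":0,"z":0.15,"roll":0},{"hand":25,"x":0,"y":0,"z":0.2,"roll":0},{"hand":25,"x":0,"y":0,"z":0.22,"roll":0},{"hand":25,"x":0,"y":0,"z":0.23,"roll":0},{"hand":25,"x":0,"y":0,"z":0.23,"roll":0}]'
python3 -m pendant '[{"hand":40,"x":0,"y":0,"z":0,"roll":0},{"hand":70,"x":0,"y":0,"z":0,"roll":0},{"hand":70,"x":0,"y":0,"z":0,"roll":0},{"hand":70,"x":0,"y":0,"z":0,"roll":0},{"hand":70,"x":0,"y":0,"z":0,"roll":0},{"hand":70,"x":0,"y":0,"z":-0.2,"roll":0},{"hand":70,"x":0,"y":0,"z":-0.5,"roll":0},{"hand":70,"x":0,"y":0,"z":-0.9,"roll":0},{"hand":70,"x":0,"y":0,"z":-1,"roll":0},{"hand":70,"x":0,"y":0,"z":-1,"roll":0}]'
python3 -m pendant '[{"hand":70,"x":0,"y":0.3,"z":-0.3,"roll":0},{"hand":70,"x":0,"y":0.6,"z":-0.5,"roll":0},{"hand":70,"x":0,"y":0.9,"z":-0.5,"roll":0},{"hand":70,"x":0,"y":1,"z":-0.5,"roll":0},{"hand":70,"x":0,"y":1,"z":-0.5,"roll":0},{"hand":70,"x":0,"y":1,"z":-0.5,"roll":0}]'
python3 - <<'E'
from h import *
t=cap('top','t7');c=cap('scene','s7')
u,v=map(int,proj(c,[451,-351,20])[0])
a=cv2.resize(c['frame'][v-50:v+50,u-50:u+50],(390,390),interpolation=2)
u,v=map(int,proj(t,[451,-351,20])[0])
b=cv2.resize(t['frame'][v-50:v+50,u-50:u+50],(390,390),interpolation=2)
cv2.imwrite('pics/f.png',np.clip(np.hstack([a,b])*1.4,0,255).astype(np.uint8))
E
python3 m2.py t7 s7; python3 m.py t7 s7 | cut -c1-70
```

```text
clock: 17.48
eef_pos: [443.0, -348.1, 9.9]
ee_rot: [-0.0, 0.219, 0.976, 0.0]
ft_force: [0.0, -1.4, -0.7]
finger_gap: 29.9
finger_force: 20.0
clock: 18.32
eef_pos: [446.0, -351.3, 136.8]
ee_rot: [0.005, 0.219, 0.976, -0.003]
ft_force: [0.8, -1.4, -0.2]
finger_gap: 69.4
finger_force: 0.0
clock: 18.82
eef_pos: [494.3, -239.0, 189.4]
ee_rot: [-0.0, 0.218, 0.976, -0.0]
ft_force: [-0.4, -0.6, -0.1]
finger_gap: 69.8
finger_force: 0.0
t7 station [433.5, 352.4, 108.7, 110.2, 11.8] 40.0
 handle [430.8, 379.2, 26.2, 84.7, 5.8] 69.0
 bar med [422.4 403.3  69.6] tip [416.1 410.5  68.7]
 pad [401.5, -302.4, 19.4, 85.8, 62.0] z 3.8
 wand [476.6, -293.2, 101.7, 68.4, 1.7] [283. 571. 586.]
 black [ 465. -278.  433.] [ 491. -285.  564.]
 tin [705.1, -11.1, 97.4, 134.9, 5.2]
 label [668.9, -15.9, 25.3, 50.1, 6.3]
s7 station [431.5, 347.5, 109.7, 112.5, 12.4] 40.0
 handle [423.4, 374.3, 27.7, 79.7, 18.4] 68.0
 bar med [422.6 403.8  67. ] tip [418.6 380.3  69. ]
 pad [446.8, -347.3, 67.9, 197.3, 64.1] z 3.1
 wand [465.9, -303.6, 135.1, 152.2, 63.7] [ 29. 417. 569.]
 black [ 492. -292.  378.] [ 498. -291.
[... 875 characters left out ...]
175.] top 68 rect 423 374 27 80 18 med [429. 357.] [71. 78. 7
s7 [407. 194.] top 65 rect 636 334 36 41 34 med [637. 329.] [70. 86. 9
s7 [316. 196.] top 36 rect 407 156 66 60 90 med [409. 152.] [56. 60. 6
s7 [344. 227.] top 76 rect 579 45 53 61 35 med [581.  41.] [111. 123. 
s7 [375. 251.] top 81 rect 699 34 97 234 6 med [706. -19.] [ 71. 129. 
s7 [299. 221.] top 12 rect 440 22 36 29 45 med [440.  22.] [177. 191. 
s7 [251. 242.] top 26 rect 405 -149 47 81 28 med [ 408. -152.] [45. 65
s7 [307. 276.] top 71 rect 611 -167 37 35 13 med [ 613. -169.] [ 48.  
s7 [207. 289.] top 31 rect 443 -349 36 152 66 med [ 454. -354.] [77. 8
s7 [273. 330.] top 41 rect 658 -349 40 40 83 med [ 659. -350.] [ 89. 1
```

View pics/f.png

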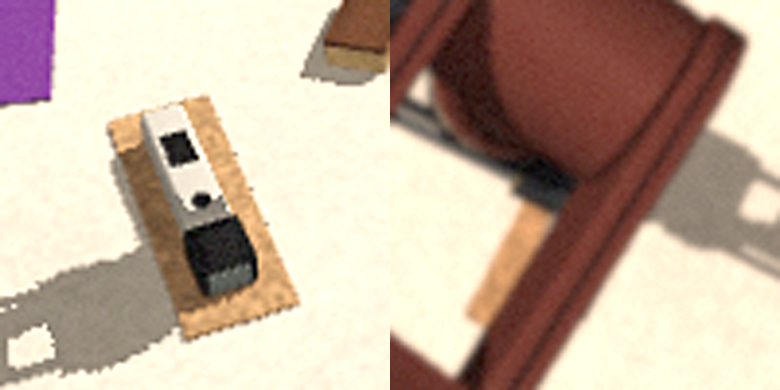

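The wand lies right way up, centred on the cork pad, left panel (200,205). The handle is still on, the jar is clear, and every other object the two views show is where it started. I'm handing the job in.

```bash
python3 -c "
from workcell import env
print(env.sign_off())"
```

```text
the job is handed in; nothing more can be done
None
```

I handed the job in after about 19 s of robot time, with no score returned: the station is on, the jar is about 69 mm clear of the label line, the scanner was held steady at the label for about 2.3 s and is back on its cork pad, and in the final views the tin and other objects had not moved.

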